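# Find the thread comb that fits the vice screw

### The job

Find which of the three comb leaves in the rack fits the thread of the vice screw nearest the robot: mesh them on top of its thread one by one, pressing lightly, about 10 N and never over 30 N, until one goes fully home in the grooves. Leave the fitting leaf there, fully home and upright between the forks, with the other two standing in the rack and the rest of the bench undisturbed.

Things in the scene. Friction and masses are not known exactly. Their poses are not given: they have to be found in the camera images.
- leaf_a: comb leaf: plywood plate 164 mm long (y), 10 mm thick (x), 60 mm high (z), about 60 g, six 60 degree V teeth 7 mm deep, 8.1 mm wide at the root, at the middle of its lower edge; symmetric, either way round will do. Origin: middle of the line of tooth tips. Starts upright in a rack slot, tips on the slot floor, upper 38 mm clear to grip across the thickness
- leaf_b: comb leaf, same as leaf_a in all but tooth pitch. The three leaves have pitches 10.8, 12.0 and 13.2 mm; which name has which is not told. Pressed at about 10 N, a held leaf gives about 1 mm in the pads and contacts, so it reads that much high. Origin and axes as leaf_a
- leaf_c: comb leaf, same as leaf_a in all but tooth pitch (see leaf_b). Each screw fits exactly one of the three leaves. Origin and axes as leaf_a
- screw_1: wooden vice screw in a fixed cradle 90 x 200 mm. Origin: on the table under the middle of the thread; y along the level screw axis, 50 mm above the origin; 62 mm wide head at y -86 to -124 mm. Crest radius 22 mm (top line of crests 72 mm above the table), 60 degree V grooves 7.2 mm deep, 9.1 mm wide at the crest, from y -62 to 62 mm. The work screw is the one with x under 0.72 m, the others are spares
- screw_2: vice screw like screw_1 but for pitch (10.8, 12.0 or 13.2 mm, not told which); same frame. Posts at y -74 and 74 mm (16 mm thick) end in forks that hold a leaf upright along the screw: gap 14 mm, flaring to 24 mm at the tips, 105 mm above the table. Each screw is jammed in its cradle up to 5 mm either way along y, so the pose does not tell where its grooves lie; it stays put under 100 N.
- screw_3: vice screw like screw_1 but for pitch (see screw_2); same frame. On any screw, the right leaf fully meshed has its origin 65 mm above the screw's origin, with about 0.5 mm play along y; a leaf of wrong pitch stays 2.5 mm or more higher wherever it is tried; the right one off the grooves stops up to 7 mm high, so shift it along y, at most 7 mm either way
- rack: fixed wooden rack for the leaves, base 200 x 92 mm, with three parallel slots at x = -78, 0 and +78 mm of its frame, each between 8 mm thick walls 22 mm high and 76 mm long along y, 14 mm apart for a 10 mm leaf; slot floor 10 mm above the table. Origin at the middle of its underside
- mallet: bystander, to be left alone: wooden mallet, head 70 x 110 x 60 mm, lying, origin under the head
- chisel: bystander, to be left alone: chisel with wooden handle, 210 mm, lying
- brush: bystander, to be left alone: flat brush, 200 mm, lying
- tin: bystander, to be left alone: steel tin, 72 mm wide, 90 mm high
- tea_glass: bystander, to be left alone: green tea glass, 60 mm wide, 85 mm high
- offcut: bystander, to be left alone: wood offcut 50 x 110 x 30 mm
- brass_pot: bystander, to be left alone: brass pot, 100 mm wide, 70 mm high
- wedge_stick: bystander, to be left alone: wood stick 120 x 25 x 20 mm
Mind the look-alikes: they are no part of the job. Leave any pink or purple look-alike of the leaf_b alone.

How it is judged:
By the outcome, as a careful person would: the job done as asked, in the order asked, and still so for the second after the job is handed in, with the robot touching nothing.
It also fails if it takes over 72 s, if anything falls off the work surface, if the arm or the gripper's body presses on something with over 40 N, if the wrist force passes 120 N, or if a joint passes its speed limit or range.

### The arm

A 6-joint arm with a two-finger parallel gripper is mounted at the origin on the work surface. World frame = base frame: x ahead of the robot, y to its left, z up, the work surface at z = 0. Lengths are in mm, angles in degrees, forces in N, time in s.
With the tool pointing down it reaches from about 350 to 850 mm from the base axis. Payload 8.1 kg.
Tool frame: the origin (TCP) lies at the very end of the fingers, on their centre line; the grasp point (between the pads) lies 19 mm behind it; z points along the fingers, y is the line along which they close (so a half turn about z gives the same grasp; the last joint's range is limited). The gripper opens to 85 mm and grips with 20 to 120 N. Pads are 22 mm wide; open, the fingers measure 114 mm over their backs; the gripper's body (76 mm by 85 mm) begins 54 mm behind the grasp point. The pads swing forward as they close: fully open they stand 13 mm farther back than shut.
Start: joints at [-74.966, 7.471, 85.268, -0, 87.261, -4.893], TCP at [204.518, -564.072, 231.292] pointing down, gripper open.
Joint ranges: [-169.43, 169.43], [-51.17, 129.36], [1.28, 143.12], [-76.62, 256.62], [0, 156.53], [-152.29, 152.29]. Speed limits (degrees/s): [136.94, 136.94, 159.86, 180, 180, 180].

### API

Orientations are given as [roll, pitch, yaw] about the fixed x, y, z axes, in that order (R = Rz(yaw) Ry(pitch) Rx(roll)).
In Python, from bench import sense, eyes, job, models gives the robot as it stands. The module is installed in compiled form; this text tells all that it offers.
- The arm moves only by the tool apply_moves, never from a script. Its argument "rows" is a list of rows, each a list of 6 numbers: the shift along the tool's x, y, z in mm, then the turn, a rotation vector about the tool's x, y, z in rad. In form: [[dx, dy, dz, rx, ry, rz], ...]. A call has exactly 5 rows; each row shifts and turns the commanded pose from where the row before left it, along the tool's axes as they then stand; what a row does not reach is not made up. A row lasts 1/8 s, in which the tool goes at most 62.5 mm and 10.7 degrees, less where a joint would pass 70% of its speed; a pose out of reach is approached as far as the arm can. A call is refused whole if a number of a shift passes 62.5 or a number of a turn 0.188, either way. A call with a gripper value outside its range is refused whole. "fingers" is the finger opening in mm, from 0 to 85.4, set as the call begins (left out, the last holds). The fingers move at their own pace and stop on an object; "grip_force" is the grip in N (left out, the last holds). Time passes only in rows, so rows that do not move let the fingers close, or fill a call up. It gives the time, the measured TCP pose, the force, the opening and the grip force at its end, in the units of the state.
- sense(): the state, without advancing time (a new reading comes with each control period).
- eyes.snapshot(name): name is "scene" or "top" or "wrist"; returns (picture, depth): 420x560x3 uint8, red, green, blue; 420x560 float32, mm along the optical axis (not along the pixel's ray), 0 where there is no reading.
- eyes.get_calibration(name): a dict with "intrinsics" (3x3 intrinsics, pixels), "R" (3x3) and "t" (3): a world point X has camera coordinates R X + t; the wrist camera has in their place "mount" (4x4, takes a point from camera to tool coordinates, whose origin is the TCP and whose axes are the flange's). Camera axes: x right, y down, z forward; pixel columns grow to the right and rows downward; lengths in mm; the calibration is good to about 2 mm. A picture is of the moment at which its call begins: read the wrist's pose just before it. get_calibration takes no time and is no camera call.
- job.hand_in(): hands the job in; it is judged then, once.
Trained networks look in the newest picture that a camera, given by its name, has taken for a name from the list of things; names that differ only in an ending like _2 or _b are one class to them, and where a whole thing is asked for, a point or a joint stands for the part that bears it (a point fixed in the world has none). Each returns a list of dicts, best first, with "confidence" (0 to 1); they miss things now and then, are a little off and sometimes report something else, mostly with a low value. They report only what shows in the picture. A call takes as long as a camera call. They do not tell look-alikes from the thing itself.
- models.boxes_of(name, camera): "xyz" ([x, y, z] in mm, in world coordinates, good to about 4 mm: the middle of the surface that is visible of it).
- models.cut_out(name, camera): "pixels" (420x560 bool, what is visible of it).
- models.place_of(name, camera): "xyz" ([x, y, z] in mm, in world coordinates, good to about 4 mm: a listed point, or the origin of a listed thing).
The state is a dict: "time": time; "joint_pos": joint angles; "qd": joint speeds; "joint_efforts": joint torques, N m; "tool_pos": TCP position; "tcp_rot": TCP orientation; "ft_force": force on the tool from outside, world axes, zero at the start; "wrist_torque": the same for the moment, N m; "finger_gap": finger opening in mm; "grip_force": force on a finger pad.
Only numpy, scipy, OpenCV 4.12 (cv2) and the standard library are available. Lean on these libraries where they do the work, as an engineer would, in place of code of your own. Each camera call takes 0.05 s, during which the arm holds its last target. There are 200 camera calls.

## Working session

There is one attempt and no reset: what is moved stays moved. The work goes in short steps, Python scripts to look and compute and a tool call to move; the robot and the scene stay as the last step left them, time stands still between calls to the robot, and variables do not carry over. Pictures are saved under pics/ and viewed, at most 10 in all, crops included, and the job is handed in when it is done.

Besides the shell and the picture viewer there is one more tool, called after "Request:" in YAML: its name, and indented under it one key for each argument. apply_moves: Moves the arm, as the interface text tells. Its arguments: {"type":"object","properties":{"rows":{"type":"array"},"fingers":{"type":"number"},"grip_force":{"type":"number"}},"required":["rows"]}

```bash
mkdir -p pics; cat > h.py <<'E'
import numpy as np, cv2
from bench import sense, eyes, job, models
def world(cam, d, s=None):
    c=eyes.get_calibration(cam); K=np.array(c["intrinsics"])
    v,u=np.mgrid[0:420,0:560]
    P=np.stack([(u-K[0,2])/K[0,0]*d,(v-K[1,2])/K[1,1]*d,d],-1)
    if cam=="wrist":
        from scipy.spatial.transform import Rotation as R
        M=np.array(c["mount"]); P=P@M[:3,:3].T+M[:3,3]
        return P@R.from_euler('xyz',s["tcp_rot"],degrees=True).as_matrix().T+np.array(s["tool_pos"])
    return (P-np.array(c["t"]))@np.array(c["R"])
def save(n,img): cv2.imwrite(f"pics/{n}.png",cv2.cvtColor(img,cv2.COLOR_RGB2BGR))
E
python3 - <<'E'
from h import *
print(sense())
for cam in("top","scene"):
    im,d=eyes.snapshot(cam); save(cam,im); np.savez(cam,im=im,P=world(cam,d),d=d)
    for n in("leaf_a","screw_1","rack"):
        for r in models.place_of(n,cam): print(cam,n,np.round(r["xyz"]),round(r["confidence"],2))
E
```

```text
{'time': 0.0, 'joint_pos': array([-7.49655904e+01,  7.51691643e+00,  8.53294528e+01, -1.81579664e-03,
        8.72600665e+01, -4.89365615e+00]), 'qd': array([-0.06733094,  0.04126207,  0.04238256,  0.04294468,  0.01072632,
        0.00727601]), 'joint_efforts': array([-2.75831462e-04, -5.69391882e+01, -5.00556064e+01, -2.69573111e-04,
        1.43136547e-02, -2.51803527e-05]), 'tool_pos': array([ 204.36651854, -563.54338559,  230.22390227]), 'tcp_rot': array([-1.79893798e+02, -7.27271525e-03,  1.99281475e+01]), 'ft_force': array([ 0.54787514,  0.51824332, -0.07464541]), 'wrist_torque': array([-0.03533384,  0.00427713, -0.00757587]), 'grip_force': 0.0, 'finger_gap': 85.16397521042687}
top leaf_a [550. 295.  10.] 0.91
top leaf_a [230. 429.   1.] 0.9
top leaf_a [477. 278.  13.] 0.79
top leaf_a [627. 318.   8.] 0.78
top leaf_a [301. 241.   4.] 0.64
top screw_1 [508. -80.  -0.] 0.57
top screw_1 [ 774. -189.   -1.] 0.57
top rack [549. 298.  -2.] 0.84
top rack [699. 397.  -2.] 0.16
scene leaf_a [480. 282.  12.] 0.95
scene leaf_a [550. 297.  10.] 0.94
scene leaf_a [303. 248.   1.] 0.78
scene leaf_a [623. 315.  10.] 0.66
scene leaf_a [228. 425.   0.] 0.61
scene screw_1 [769. 214.   1.] 0.77
scene screw_1 [504. -88.  -3.] 0.65
scene screw_1 [ 773. -191.    1.] 0.6
scene rack [554. 300.  -4.] 0.89
```

View pics/top.png

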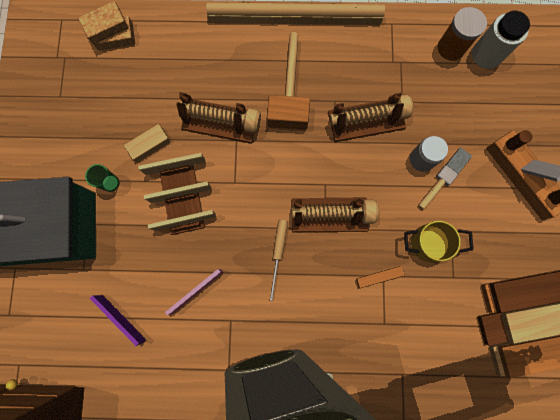

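View pics/scene.png

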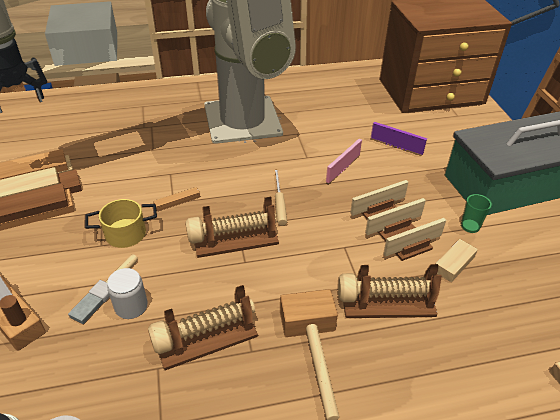

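The top view shows the work screw at (333,213), with the spares at (218,118) and (370,118). The rack leaves are at (172,163), (178,190) and (181,220). Purple (118,320) and pink (194,292) are look-alikes to leave alone. The three pale leaves in the rack are the ones I want. Next I fit the poses from depth.

```bash
python3 - <<'E'
from h import *
for cam in("top","scene"):
    Z=np.load(cam+".npz"); P=Z["P"]; im=Z["im"].astype(int)
    near=(np.hypot(P[...,0]-550,P[...,1]-297)<160)&(P[...,2]>50)&(P[...,2]<85)
    n,l,st,ce=cv2.connectedComponentsWithStats(near.astype(np.uint8))
    for i in range(1,n):
        if st[i,4]<40: continue
        Q=P[l==i]; q=Q[Q[:,2]>np.percentile(Q[:,2],90)-6]
        (c,s,a)=cv2.minAreaRect(q[:,:2].astype(np.float32)); 
        w=np.linalg.svd(q[:,:2]-q[:,:2].mean(0))[2][0]
        print(cam,"leaf",st[i,4],np.round(c,1),np.round(s),round(a,1),"dir",round(np.degrees(np.arctan2(w[1],w[0]))%180,1),"ztop",np.round(np.percentile(Q[:,2],[50,90,98]),1),im[l==i].mean(0).round())
    near=(np.hypot(P[...,0]-506,P[...,1]+84)<140)
    Q=P[near&(P[...,2]>55)&(P[...,2]<85)]; 
    w=np.linalg.svd(Q[:,:2]-Q[:,:2].mean(0))[2][0]; print(cam,"screw dir",np.degrees(np.arctan2(w[1],w[0]))%180,Q.mean(0))
    Q=P[near&(P[...,2]>92)&(P[...,2]<112)]; print("forks",len(Q))
    if len(Q)>5:
        c,lab,ctr=cv2.kmeans(Q.astype(np.float32),2,None,(3,50,.1),5,0); print(ctr.round(1),Q[:,2].max())
    Q=P[near&(P[...,2]>5)&(P[...,2]<35)]; c,s,a=cv2.minAreaRect(Q[:,:2].astype(np.float32)); print("cradle",np.round(c),np.round(s),a)
print(eyes.get_calibration("wrist"))
E
```

```text
top leaf 413 [627.9 316.2] [ 13. 165.] 13.5 dir 103.4 ztop [69.  71.9 72.9] [136. 122.  81.]
top leaf 388 [552.2 296.2] [ 12. 163.] 13.7 dir 103.9 ztop [69.1 72.2 73.5] [143. 130.  87.]
top leaf 366 [478.7 280.5] [ 11. 164.] 14.7 dir 104.5 ztop [69.4 71.9 73. ] [153. 140.  93.]
top screw dir 91.35978369114348 [ 505.99376141 -119.70182563   66.93924076]
forks 167
[[ 507.9 -160.3  100.8]
 [ 502.4  -12.6  101.4]] 109.90186717462119
cradle [492. -77.] [246. 237.] 77.6296615600586
scene leaf 482 [479.3 276.7] [ 15. 164.] 12.8 dir 104.2 ztop [65.3 71.4 72.8] [174. 156. 117.]
scene leaf 512 [552.4 294.9] [ 15. 165.] 14.2 dir 104.2 ztop [65.8 71.6 73.7] [176. 158. 119.]
scene leaf 529 [627.1 315.1] [ 17. 166.] 13.0 dir 103.4 ztop [66.3 71.3 72.7] [179. 161. 122.]
scene screw dir 93.81447055539012 [ 515.99643592 -118.05735443   66.74196515]
forks 204
[[ 508.3  -14.6  100.3]
 [ 512.  -162.2  100.6]] 108.71066285033022
cradle [511. -74.] [248. 265.] 78.9623794555664
{'intrinsics': array([[350.93680194,   0.        , 278.01339842],
       [  0.        , 350.93680194, 212.76980474],
       [  0.        ,   0.        ,   1.        ]]), 'mount': array([[ 6.05529648e-04, -9.44056456e-01, -3.29783326e-01,
         8.56159092e+01],
       [ 9.99999464e-01,  2.94557491e-04,  9.92925953e-04,
        -8.61536900e-01],
       [-8.40238007e-04, -3.29783750e-01,  9.44056128e-01,
        -1.41740309e+02],
       [ 0.00000000e+00,  0.00000000e+00,  0.00000000e+00,
         1.00000000e+00]])}
```

```bash
cat >> h.py <<'E'
from scipy.spatial.transform import Rotation as Rot
def plan(target,yaw,n,start=None):
    """rows from the measured (or given) pose to tool-down pose at target/yaw in n rows"""
    s=sense(); p=np.array(s["tool_pos"]); y0=s["tcp_rot"][2]
    R0=Rot.from_euler('xyz',s["tcp_rot"],degrees=True)
    if start is not None: p=np.array(start[0],float); R0=Rot.from_euler('xyz',[180,0,start[1]],degrees=True)
    rv=(R0.inv()*Rot.from_euler('xyz',[180,0,yaw],degrees=True)).as_rotvec()/n
    R=R0
    for i in range(n):
        w=p+(np.array(target)-p)*(i+1)/n
        if i==0: cur=p.copy()
        d=np.round(2*R.inv().apply(w-cur))/2; cur=cur+R.apply(d)
        print([*map(float,d),*map(float,np.round(rv,3))])
        R=R*Rot.from_rotvec(np.round(rv,3))
    print("end",cur.round(1),R.as_euler('xyz',degrees=True).round(2))
def st():
    s=sense(); print(round(s["time"],2),np.round(s["tool_pos"],1),np.round(s["tcp_rot"],1),"F",np.round(s["ft_force"],1),"gap",round(s["finger_gap"],1),"grip",round(s["grip_force"],1)); return s
E
python3 -c "
from h import *
plan([505,-102,170],92,10)"
```

```text
[44.0, -33.0, 6.0, -0.0, -0.0, -0.126]
[48.0, -27.5, 6.0, -0.0, -0.0, -0.126]
[50.5, -21.5, 6.5, -0.0, -0.0, -0.126]
[53.5, -14.5, 6.0, -0.0, -0.0, -0.126]
[54.5, -7.5, 6.0, -0.0, -0.0, -0.126]
[55.0, -1.0, 6.0, -0.0, -0.0, -0.126]
[55.0, 6.0, 6.5, -0.0, -0.0, -0.126]
[53.5, 13.0, 6.0, -0.0, -0.0, -0.126]
[51.5, 19.5, 6.0, -0.0, -0.0, -0.126]
[48.5, 25.5, 6.0, -0.0, -0.0, -0.126]
end [ 504.9 -102.2  170.2] [-1.800e+02 -2.000e-02  9.212e+01]
```

Request:
apply_moves:
  rows:
    - [44,-33,6,0,0,-0.126]
    - [48,-27.5,6,0,0,-0.126]
    - [50.5,-21.5,6.5,0,0,-0.126]
    - [53.5,-14.5,6,0,0,-0.126]
    - [54.5,-7.5,6,0,0,-0.126]
  fingers: 85

```text
time: 1.02
tool_pos: [355.7, -331.6, 200.8]
tcp_rot: [180.0, 0.0, 56.2]
ft_force: [0.3, 0.0, 0.4]
finger_gap: 84.9
grip_force: 0.0
```

Request:
apply_moves:
  rows:
    - [55,-1,6,0,0,-0.126]
    - [55,6,6.5,0,0,-0.126]
    - [53.5,13,6,0,0,-0.126]
    - [51.5,19.5,6,0,0,-0.126]
    - [48.5,25.5,6,0,0,-0.126]

```text
time: 1.65
tool_pos: [505.8, -100.7, 170.4]
tcp_rot: [180.0, 0.0, 92.4]
ft_force: [0.4, -0.6, 0.0]
finger_gap: 85.4
grip_force: 0.0
```

```bash
python3 - <<'E'
from h import *
s=st()
s=sense(); im,d=eyes.snapshot("wrist"); save("w1",im); P=world("wrist",d,s); np.savez("w1",im=im,P=P,d=d)
near=(np.hypot(P[...,0]-506,P[...,1]+86)<140)
Q=P[near&(P[...,2]>85)&(P[...,2]<112)]
if len(Q)>5:
    c,lab,ctr=cv2.kmeans(Q.astype(np.float32),2,None,(3,50,.1),5,0); print(ctr.round(1),Q[:,2].max())
st()
E
```

```text
1.65 [ 505.8 -100.7  170.4] [180.    0.   92.4] F [ 0.4 -0.6  0. ] gap 85.4 grip 0.0
[[ 509.2 -157.9   97.4]
 [ 505.1  -13.    99.6]] 106.14550986389285
1.7 [508.  -95.1 169.6] [179.9  -0.2  92.9] F [-1.4  5.3 -0.1] gap 85.0 grip 0.0
```

View pics/w1.png

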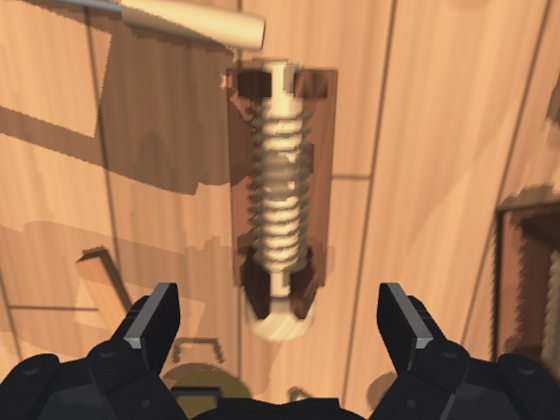

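The wrist view shows the work screw centred at (280,185), but it's blurred because the arm was still settling. I'll go closer, let it settle and retake it.

Request:
apply_moves:
  rows:
    - [0,0,15,0,0,0]
    - [0,0,15,0,0,0]
    - [0,0,8,0,0,0]
    - [0,0,0,0,0,0]
    - [0,0,0,0,0,0]

```text
time: 2.33
tool_pos: [505.0, -103.0, 132.7]
tcp_rot: [180.0, 0.0, 92.1]
ft_force: [0.3, 0.2, 1.4]
finger_gap: 85.4
grip_force: 0.0
```

```bash
python3 - <<'E'
from h import *
st()
D=[]
for i in range(3):
    s=sense(); im,d=eyes.snapshot("wrist"); D.append(d)
st()
save("w2",cv2.resize(im[60:400,180:380],None,fx=1.7,fy=1.7)); d=np.median(D,0); P=world("wrist",d,s); np.savez("w2",im=im,P=P,d=d)
near=(np.hypot(P[...,0]-506,P[...,1]+86)<140)
Q=P[near&(P[...,2]>85)&(P[...,2]<112)]
c,lab,ctr=cv2.kmeans(Q.astype(np.float32),2,None,(3,50,.1),5,0); print(ctr.round(1),Q[:,2].max())
for k in(0,1):
    q=Q[lab[:,0]==k]; print(q.min(0).round(1),q.max(0).round(1))
# thread profile
T=P[near&(P[...,2]>55)&(P[...,2]<78)]
a=np.radians(92); u=np.array([np.cos(a),np.sin(a)]); n=np.array([u[1],-u[0]])
c0=np.array([506.5,-86]); t=(T[:,:2]-c0)@u; w=(T[:,:2]-c0)@n
m=abs(t)<60
for lo in range(-60,60,20):
    mm=(t>lo)&(t<lo+20); b=np.histogram(w[mm],np.arange(-24,25,4),weights=T[mm,2])[0]/np.maximum(1,np.histogram(w[mm],np.arange(-24,25,4))[0]); print(lo,b.round(0))
mm=abs(w)<5
bins=np.arange(-64,65,1.); h=np.histogram(t[mm],bins)[0]; z=np.histogram(t[mm],bins,weights=T[mm,2])[0]/np.maximum(h,1)
print(np.round(z,1).tolist())
E
```

```text
2.33 [ 505.  -103.   132.7] [180.    0.   92.1] F [0.3 0.2 1.4] gap 85.4 grip 0.0
2.48 [ 505.3 -102.6  133. ] [179.9   0.   92.1] F [ 0.8  1.  -0.1] gap 85.0 grip 0.0
[[ 509.3 -157.5   97.3]
 [ 504.9  -12.8   99.9]] 106.12829227242678
[ 485.8 -169.9   85. ] [ 533.3 -151.7  105.6]
[481.6 -21.5  85. ] [528.7  -4.4 106.1]
-60 [ 0. 58. 57. 60. 63. 64. 64. 63. 61. 58. 58. 57.]
-40 [ 0. 58. 57. 60. 63. 64. 64. 63. 61. 58. 58. 57.]
-20 [ 0. 57. 56. 59. 62. 64. 64. 63. 61. 58. 58. 56.]
0 [ 0. 56. 56. 59. 62. 64. 64. 63. 61. 57. 57. 56.]
20 [ 0.  0. 56. 59. 62. 64. 64. 63. 61. 57. 56. 57.]
40 [ 0.  0. 56. 59. 62. 64. 64. 63. 61. 57. 57. 55.]
[63.8, 63.8, 63.8, 64.0, 63.9, 64.1, 64.1, 63.6, 63.6, 63.7, 63.8, 63.9, 63.8, 63.8, 63.7, 63.6, 64.1, 63.7, 63.8, 63.7, 63.8, 63.9, 63.8, 63.7, 63.8, 63.7, 63.8, 63.7, 63.6, 63.8, 63.8, 63.6, 63.8, 63.8, 63.6, 63.9, 63.7, 63.8, 64.0, 63.7, 63.8, 63.8, 63.8, 63.8, 63.8, 63.9, 63.7, 63.8, 63.5, 63.7, 63.8, 63.7, 64.0, 63.7, 63.9, 63.6, 63.9, 63.7, 63.9, 63.6, 63.6, 63.8, 63.9, 63.6, 63.8, 63.7, 63.8, 63.6, 64.0, 63.7, 63.8, 63.5, 63.6, 63.6, 63.7, 63.7, 63.7, 63.7, 63.6, 63.9, 63.6, 63.8, 63.6, 63.7, 63.9, 63.6, 63.8, 63.8, 63.5, 64.0, 63.7, 63.5, 63.7, 63.6, 63.8, 63.8, 63.7, 63.8, 63.7, 63.6, 63.8, 63.7, 63.6, 63.7, 63.8, 63.8, 63.7, 63.8, 63.7, 63.5, 63.6, 63.7, 63.6, 63.6, 63.7, 63.6, 63.5, 63.5, 63.4, 63.7, 63.6, 63.6, 63.6, 63.6, 63.6, 63.5, 63.7, 63.7]
```

View pics/w2.png

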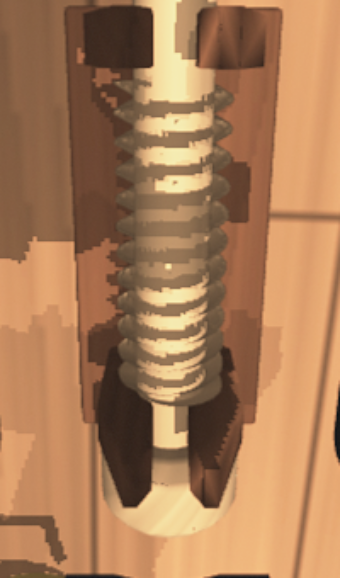

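The crop shows the screw lengthwise with about 9–10 visible turns (crop rows 90–390) and the forks at both ends. Depth reads only the core, so I'll take pitch and phase from the colour image.

```bash
python3 - <<'E'
from h import *
from scipy.ndimage import map_coordinates, gaussian_filter1d
Z=np.load("w2.npz"); im=cv2.cvtColor(Z["im"],cv2.COLOR_RGB2GRAY).astype(float); s=sense()
c=eyes.get_calibration("wrist"); K=c["intrinsics"]; M=c["mount"]
R=Rot.from_euler('xyz',[180,0,92.1],degrees=True); tp=np.array([505.1,-102.8,132.8])
def proj(X):
    q=R.inv().apply(X-tp); q=(q-M[:3,3])@M[:3,:3]; return q[:,0]/q[:,2]*K[0,0]+K[0,2], q[:,1]/q[:,2]*K[1,1]+K[1,2]
# refine axis from core depth ridge
P=Z["P"]; 
a=np.radians(91.7); u=np.array([np.cos(a),np.sin(a),0]); n=np.array([u[1],-u[0],0])
f=[509.3,-157.5],[504.9,-12.8]; print("fork dir",np.degrees(np.arctan2(144.7,-4.4)))
T=P[(abs(P[...,0]-507)<40)&(abs(P[...,1]+86)<62)&(P[...,2]>57)&(P[...,2]<68)]
for lo in range(-145,-25,20):
    q=T[(T[:,1]>lo)&(T[:,1]<lo+20)&(T[:,2]>60)]; A=np.c_[q[:,0]**2,q[:,0],np.ones(len(q))]; k=np.linalg.lstsq(A,q[:,2]+0,rcond=None)[0]; print(lo+10,"ridge x",round(-k[1]/2/k[0],1),len(q))
t=np.arange(-66,66,.25); rows=[]
for w,z in((-20,55),(-17,61),(-8,64),(0,65),(8,64),(17,61),(20,55)):
    X=np.array([507,-86,z])+t[:,None]*u+w*n; U,V=proj(X); g=map_coordinates(im,[V,U],order=1); g=g-gaussian_filter1d(g,40)
    best=[(abs((g*np.hanning(len(g))*np.exp(-2j*np.pi*t/p)).sum())/np.abs(g).sum(),p,np.angle((g*np.hanning(len(g))*np.exp(-2j*np.pi*t/p)).sum())/(-2*np.pi)*p) for p in np.arange(9,15,.1)]
    b=max(best); print(w,"amp %.2f pitch %.1f bright at t=%.1f"%b, [round([x for x in best if abs(x[1]-p)<.01][0][0],2) for p in(10.8,12.,13.2)]); rows.append(g)
E
```

```text
fork dir 91.74169849826035
-135 ridge x 509.9 813
-115 ridge x 508.8 858
-95 ridge x 508.0 913
-75 ridge x 507.0 982
-55 ridge x 506.4 1077
-35 ridge x 505.8 1187
-20 amp 0.27 pitch 10.4 bright at t=-3.0 [np.float64(0.22), np.float64(0.04), np.float64(0.03)]
-17 amp 0.31 pitch 10.0 bright at t=-0.8 [np.float64(0.16), np.float64(0.05), np.float64(0.02)]
-8 amp 0.26 pitch 10.7 bright at t=2.4 [np.float64(0.26), np.float64(0.03), np.float64(0.07)]
0 amp 0.29 pitch 10.7 bright at t=2.7 [np.float64(0.28), np.float64(0.04), np.float64(0.12)]
8 amp 0.29 pitch 10.6 bright at t=4.0 [np.float64(0.28), np.float64(0.05), np.float64(0.12)]
17 amp 0.27 pitch 10.5 bright at t=-5.0 [np.float64(0.26), np.float64(0.06), np.float64(0.1)]
20 amp 0.21 pitch 12.6 bright at t=-3.6 [np.float64(0.17), np.float64(0.19), np.float64(0.2)]
```

```bash
python3 -c "
from h import *
plan([558,272,165],104,7)
Z=np.load('w2.npz');P=Z['P']
H=P[(abs(P[...,0]-510)<6)&(P[...,1]<-165)&(P[...,1]>-215)&(P[...,2]>40)&(P[...,2]<95)]
b=np.arange(-215,-160,3); h=np.histogram(H[:,1],b)[0]; print(list(zip(b[:-1].tolist(),(np.histogram(H[:,1],b,weights=H[:,2])[0]/np.maximum(h,1)).round(0).tolist())))"
```

```text
[53.0, 9.5, -4.5, 0.0, 0.0, -0.03]
[53.0, 11.0, -4.5, 0.0, 0.0, -0.03]
[52.5, 12.5, -4.5, 0.0, 0.0, -0.03]
[52.5, 14.5, -5.0, 0.0, 0.0, -0.03]
[51.5, 15.5, -4.5, 0.0, 0.0, -0.03]
[51.0, 17.5, -4.5, 0.0, 0.0, -0.03]
[51.0, 19.0, -4.5, 0.0, 0.0, -0.03]
end [558.  272.2 164.9] [1.7994e+02 4.0000e-02 1.0413e+02]
[(-215, 0.0), (-212, 75.0), (-209, 78.0), (-206, 80.0), (-203, 80.0), (-200, 80.0), (-197, 80.0), (-194, 80.0), (-191, 80.0), (-188, 80.0), (-185, 80.0), (-182, 79.0), (-179, 75.0), (-176, 68.0), (-173, 64.0), (-170, 64.0), (-167, 64.0), (-164, 0.0)]
```

Request:
apply_moves:
  rows:
    - [53,9.5,-4.5,0,0,-0.03]
    - [53,11,-4.5,0,0,-0.03]
    - [52.5,12.5,-4.5,0,0,-0.03]
    - [52.5,14.5,-5,0,0,-0.03]
    - [51.5,15.5,-4.5,0,0,-0.03]

```text
time: 3.1
tool_pos: [542.6, 167.2, 156.2]
tcp_rot: [179.9, 0.0, 100.8]
ft_force: [0.3, -0.5, -0.2]
finger_gap: 85.1
grip_force: 0.0
```

Request:
apply_moves:
  rows:
    - [51,17.5,-4.5,0,0,-0.03]
    - [51,19,-4.5,0,0,-0.03]
    - [0,0,0,0,0,0]
    - [0,0,0,0,0,0]
    - [0,0,0,0,0,0]

```text
time: 3.72
tool_pos: [557.5, 271.3, 164.2]
tcp_rot: [-180.0, 0.0, 104.1]
ft_force: [-0.1, -0.1, -0.2]
finger_gap: 84.8
grip_force: 0.0
```

```bash
python3 - <<'E'
from h import *
st()
s=sense(); im,d=eyes.snapshot("wrist"); 
st()
save("w3",im); P=world("wrist",d,s); np.savez("w3",im=im,P=P,d=d)
near=(np.hypot(P[...,0]-550,P[...,1]-297)<160)&(P[...,2]>60)&(P[...,2]<82)
n,l,sx,ce=cv2.connectedComponentsWithStats(near.astype(np.uint8))
for i in range(1,n):
    if sx[i,4]<80: continue
    Q=P[l==i]; q=Q[Q[:,2]>np.percentile(Q[:,2],95)-4]
    c,sz,a=cv2.minAreaRect(q[:,:2].astype(np.float32)); print(sx[i],np.round(c,1),np.round(sz,1),round(a,1),np.percentile(Q[:,2],[50,90,98]).round(1),Z if 0 else "")
E
```

```text
3.73 [557.5 271.3 164.2] [-180.     0.   104.1] F [-0.1 -0.1 -0.2] gap 84.8 grip 0.0
3.77 [557.6 271.3 164.3] [-180.     0.   104.1] F [-0.3 -0.5  0.6] gap 85.2 grip 0.0
[ 148   49   43  234 4292] [478.6 280.5] [ 11.1 163.8] 14.4 [68.9 69.8 70.5] 
[ 272   53   16  233 3409] [552.4 296.4] [  9.9 163.9] 13.8 [69.  69.8 70.3] 
[ 371   52   45  233 4280] [628.3 316. ] [ 11.3 164.2] 13.5 [68.7 69.7 70.2]
```

View pics/w3.png

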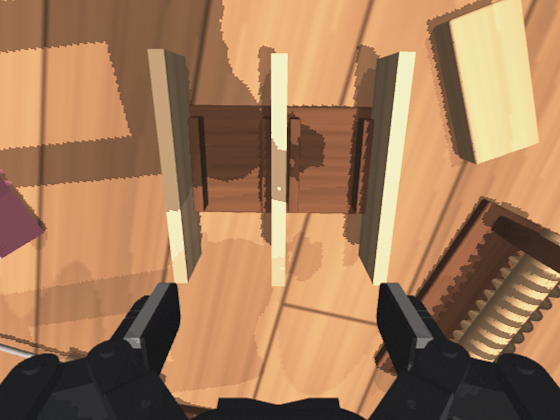

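The close view confirms the three pale leaves at (165,165), (280,165) and (395,165), each 164 mm long with tops at z≈70. Purple and pink are outside the rack. I'll take the nearest leaf first, at (478.6, 280.5).

```bash
python3 -c "
from h import *
plan([478.6,280.5,110],104.2,3)
print();plan([478.6,280.5,37.5],104.2,2,([478.6,280.5,110],104.2))"
```

```text
[9.5, -25.0, 18.0, -0.0, 0.0, -0.001]
[9.5, -24.5, 18.0, -0.0, 0.0, -0.001]
[9.0, -25.0, 18.5, -0.0, 0.0, -0.001]
end [478.5 280.2 109.8] [-1.7999e+02  1.0000e-02  1.0423e+02]

[0.0, -0.0, 36.0, 0.0, 0.0, 0.0]
[0.0, -0.0, 36.5, 0.0, 0.0, 0.0]
end [478.6 280.5  37.5] [180.    0.  104.2]
```

Request:
apply_moves:
  rows:
    - [9.5,-25,18,0,0,0]
    - [9.5,-24.5,18,0,0,0]
    - [9,-25,18.5,0,0,0]
    - [0,0,0,0,0,0]
    - [0,0,32,0,0,0]
  fingers: 55
  grip_force: 50

```text
time: 4.4
tool_pos: [481.8, 282.1, 81.3]
tcp_rot: [179.6, -0.1, 104.1]
ft_force: [0.8, -0.0, -0.8]
finger_gap: 54.9
grip_force: 0.0
```

Request:
apply_moves:
  rows:
    - [0,0,25,0,0,0]
    - [0,0,15,0,0,0]
    - [0,0,0,0,0,0]
    - [0,0,0,0,0,0]
    - [0,0,0,0,0,0]

```text
time: 5.03
tool_pos: [479.5, 282.0, 39.2]
tcp_rot: [179.9, -0.0, 104.2]
ft_force: [0.0, -0.3, 0.5]
finger_gap: 54.8
grip_force: 0.0
```

Request:
apply_moves:
  rows:
    - [-1.2,-1.2,1,0,0,0]
    - [0,0,0,0,0,0]
    - [0,0,0,0,0,0]
    - [0,0,0,0,0,0]
    - [0,0,0,0,0,0]
  fingers: 0
  grip_force: 50

```text
time: 5.65
tool_pos: [477.6, 280.1, 36.9]
tcp_rot: [-180.0, -0.0, 104.2]
ft_force: [-0.7, 0.3, 1.1]
finger_gap: 9.7
grip_force: 50.8
```

```bash
python3 -c "
from h import *
plan([507.4,-88.2,145],92,8,([477.6,280.1,95],104.2))"
```

```text
[-45.5, -7.5, -6.5, 0.0, -0.0, 0.027]
[-46.0, -6.5, -6.0, 0.0, -0.0, 0.027]
[-45.5, -5.5, -6.5, 0.0, -0.0, 0.027]
[-46.0, -4.0, -6.0, 0.0, -0.0, 0.027]
[-46.5, -2.5, -6.5, 0.0, -0.0, 0.027]
[-46.0, -1.5, -6.0, 0.0, -0.0, 0.027]
[-46.0, -0.5, -6.5, 0.0, -0.0, 0.027]
[-46.5, 1.5, -6.0, 0.0, -0.0, 0.027]
end [507.7 -88.4 145. ] [180.     0.    91.82]
```

Request:
apply_moves:
  rows:
    - [0,0,-10,0,0,0]
    - [0,0,-20,0,0,0]
    - [0,0,-28,0,0,0]
    - [0,0,0,0,0,0]
    - [0,0,0,0,0,0]

```text
time: 6.28
tool_pos: [477.7, 280.2, 95.2]
tcp_rot: [180.0, -0.0, 104.2]
ft_force: [-0.2, 0.4, -1.7]
finger_gap: 9.1
grip_force: 50.4
```

Request:
apply_moves:
  rows:
    - [-45.5,-7.5,-6.5,0,0,0.027]
    - [-46,-6.5,-6,0,0,0.027]
    - [-45.5,-5.5,-6.5,0,0,0.027]
    - [-46,-4,-6,0,0,0.027]
    - [-46.5,-2.5,-6.5,0,0,0.027]

```text
time: 6.9
tool_pos: [495.1, 48.3, 125.4]
tcp_rot: [-179.9, -0.0, 96.4]
ft_force: [0.5, 0.5, -0.7]
finger_gap: 9.1
grip_force: 50.4
```

Request:
apply_moves:
  rows:
    - [-46,-1.5,-6,0,0,0.027]
    - [-46,-0.5,-6.5,0,0,0.027]
    - [-46.5,1.5,-6,0,0,0.025]
    - [0,0,0,0,0,0]
    - [0,0,0,0,0,0]

```text
time: 7.52
tool_pos: [506.6, -88.0, 143.7]
tcp_rot: [-179.9, -0.1, 91.9]
ft_force: [-0.4, 0.1, -0.3]
finger_gap: 9.2
grip_force: 50.4
```

```bash
python3 - <<'E'
from h import *
s=st()
im,d=eyes.snapshot("scene"); np.savez("s2",im=im,P=world("scene",d))
c=eyes.get_calibration("scene"); print("cam pos",(-np.array(c["R"]).T@c["t"]).round(0))
s=sense(); iw,dw=eyes.snapshot("wrist"); P=world("wrist",dw,s)
tp=s["tool_pos"]
m=(abs(P[...,0]-tp[0])<25)&(P[...,2]>tp[2]+22)&(P[...,2]<tp[2]+45); Q=P[m]; print("leaf y range",np.percentile(Q[:,1],[0,1,99,100]).round(1), "z",Q[:,2].max())
X=np.array([[507,-88,118+i] for i in(0,30)],float); q=(X@np.array(c["R"]).T+c["t"])@np.array(c["intrinsics"]).T; q=(q[:,:2]/q[:,2:]).astype(int); print(q)
u,v=q[0]; save("s2",cv2.resize(im[v-55:v+45,u-70:u+70],None,fx=5,fy=5,interpolation=cv2.INTER_CUBIC))
st()
E
```

```text
7.53 [506.6 -88.  143.7] [-1.799e+02 -1.000e-01  9.190e+01] F [-0.4  0.1 -0.3] gap 9.2 grip 50.4
cam pos [1432. -197.  969.]
leaf y range [-123.  -119.4   -5.9   -5. ] z 188.82828308257984
[[237 202]
 [237 192]]
7.62 [506.7 -87.3 144. ] [-179.9   -0.    92. ] F [-0.2 -0.6 -0.8] gap 9.2 grip 50.4
```

View pics/s2.png

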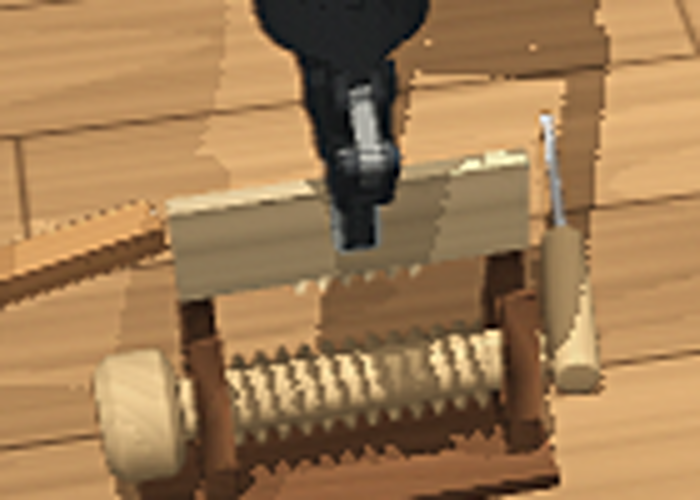

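The scene crop shows six teeth at x≈300–418 above the thread. By scale that is about 10.8–11 mm pitch, which matches the screw's measured 10.7. I'll descend carefully.

Request:
apply_moves:
  rows:
    - [-0.5,0.7,10,0,0,0]
    - [0,0,15,0,0,0]
    - [0,0,10,0,0,0]
    - [0,0,5,0,0,0]
    - [0,0,0,0,0,0]

```text
time: 8.25
tool_pos: [507.7, -88.8, 104.2]
tcp_rot: [-179.9, -0.0, 91.9]
ft_force: [-0.4, -0.1, -1.2]
finger_gap: 9.1
grip_force: 50.4
```

Request:
apply_moves:
  rows:
    - [0,0,1,0,0,0]
    - [0,0,1,0,0,0]
    - [0,0,1,0,0,0]
    - [0,0,0,0,0,0]
    - [0,0,0,0,0,0]

```text
time: 8.88
tool_pos: [508.1, -88.9, 101.8]
tcp_rot: [180.0, 0.0, 91.9]
ft_force: [-0.4, 0.2, -0.2]
finger_gap: 9.4
grip_force: 50.4
```

Request:
apply_moves:
  rows:
    - [0.5,-0.5,1,0,0,0]
    - [0,0,1,0,0,0]
    - [0,0,0.5,0,0,0]
    - [0,0,0,0,0,0]
    - [0,0,0,0,0,0]

```text
time: 9.5
tool_pos: [507.5, -88.4, 99.3]
tcp_rot: [180.0, 0.0, 91.9]
ft_force: [-1.0, 0.5, -0.2]
finger_gap: 9.3
grip_force: 50.4
```

Request:
apply_moves:
  rows:
    - [0,0,0.8,0,0,0]
    - [0,0,0.7,0,0,0]
    - [0,0,0,0,0,0]
    - [0,0,0,0,0,0]
    - [0,0,0,0,0,0]

```text
time: 10.12
tool_pos: [507.5, -88.4, 97.8]
tcp_rot: [180.0, -0.0, 91.9]
ft_force: [0.4, 1.0, -1.4]
finger_gap: 9.4
grip_force: 50.4
```

Request:
apply_moves:
  rows:
    - [0,0,0.8,0,0,0]
    - [0,0,0.7,0,0,0]
    - [0,0,0,0,0,0]
    - [0,0,0,0,0,0]
    - [0,0,0,0,0,0]

```text
time: 10.75
tool_pos: [507.5, -88.4, 96.3]
tcp_rot: [180.0, -0.0, 91.9]
ft_force: [0.3, 0.6, -0.7]
finger_gap: 9.3
grip_force: 50.4
```

Request:
apply_moves:
  rows:
    - [0,0,0.8,0,0,0]
    - [0,0,0.7,0,0,0]
    - [0,0,0,0,0,0]
    - [0,0,0,0,0,0]
    - [0,0,0,0,0,0]

```text
time: 11.38
tool_pos: [507.5, -88.4, 94.8]
tcp_rot: [-180.0, -0.0, 91.9]
ft_force: [0.1, 0.3, -0.7]
finger_gap: 9.3
grip_force: 50.4
```

Request:
apply_moves:
  rows:
    - [0,0,0.8,0,0,0]
    - [0,0,0.7,0,0,0]
    - [0,0,0,0,0,0]
    - [0,0,0,0,0,0]
    - [0,0,0,0,0,0]

```text
time: 12.0
tool_pos: [507.5, -88.4, 93.3]
tcp_rot: [180.0, 0.0, 91.9]
ft_force: [-1.0, -0.4, -1.0]
finger_gap: 9.3
grip_force: 50.4
```

Request:
apply_moves:
  rows:
    - [0,0,0.7,0,0,0]
    - [0,0,0.7,0,0,0]
    - [0,0,0,0,0,0]
    - [0,0,0,0,0,0]
    - [0,0,0,0,0,0]

```text
time: 12.62
tool_pos: [507.7, -88.6, 92.1]
tcp_rot: [180.0, 0.0, 91.9]
ft_force: [-1.0, -1.7, 3.7]
finger_gap: 9.1
grip_force: 50.8
```

Request:
apply_moves:
  rows:
    - [-0.3,0,0.5,0,0,0]
    - [0,0,0.5,0,0,0]
    - [0,0,0,0,0,0]
    - [0,0,0,0,0,0]
    - [0,0,0,0,0,0]

```text
time: 13.25
tool_pos: [507.8, -88.7, 92.0]
tcp_rot: [180.0, -0.0, 91.9]
ft_force: [-4.1, 1.1, 9.6]
finger_gap: 9.2
grip_force: 52.2
```

Request:
apply_moves:
  rows:
    - [0,-0.5,0,0,0,0]
    - [0,0,0,0,0,0]
    - [0,0,0,0,0,0]
    - [0,0,0,0,0,0]
    - [0,0,0,0,0,0]

```text
time: 13.88
tool_pos: [507.7, -88.7, 92.0]
tcp_rot: [179.9, 0.0, 91.9]
ft_force: [-1.5, 1.2, 8.2]
finger_gap: 9.4
grip_force: 51.7
```

```bash
cat > chk.py <<'E'
from h import *
for cam in("wrist","top","scene"):
    s=sense(); im,d=eyes.snapshot(cam); P=world(cam,d,s)
    m=(abs(P[...,0]-508)<22)&(P[...,1]>-182)&(P[...,1]<0)&(P[...,2]>112)&(P[...,2]<135); Q=P[m]; Q=Q[(Q[:,1]>-60)|(Q[:,1]<-125)]
    print(cam,len(Q))
    for lo,hi in((-60,0),(-182,-125)):
        q=Q[(Q[:,1]>lo)&(Q[:,1]<hi)]
        if len(q)>10: t=q[q[:,2]>np.percentile(q[:,2],60)-2]; print("  z",np.percentile(q[:,2],[25,50,75,90]).round(1),"x",t[:,0].mean().round(1),"y",q[:,1].min().round(1),q[:,1].max().round(1))
st(); save("chk_%d"%(10*sense()["time"]),im)
E
python3 chk.py
```

```text
wrist 5027
  z [123.6 124.  124.4 124.8] x 506.2 y -60.0 -6.1
top 85
  z [123.8 124.9 125.6 126.9] x 505.8 y -58.8 -6.6
  z [122.  124.4 125.8 127. ] x 509.7 y -169.2 -146.9
scene 307
  z [118.  122.7 125.4 126.8] x 506.7 y -60.0 -7.0
  z [117.3 123.2 125.4 126.9] x 510.6 y -171.3 -125.1
14.03 [507.7 -88.6  91.9] [179.9  -0.   91.9] F [-1.5  0.4  8.1] gap 8.9 grip 51.7
```

Request:
apply_moves:
  rows:
    - [0,0,0,0,0,0]
    - [0,0,0,0,0,0]
    - [0,0,0,0,0,0]
    - [0,0,0,0,0,0]
    - [0,0,0,0,0,0]
  fingers: 30

```text
time: 14.65
tool_pos: [507.0, -88.7, 90.8]
tcp_rot: [-180.0, -0.0, 91.9]
ft_force: [0.1, 0.3, -0.5]
finger_gap: 29.7
grip_force: 0.0
```

Request:
apply_moves:
  rows:
    - [0,0,-10,0,0,0]
    - [0,0,-20,0,0,0]
    - [0,0,-30,0,0,0]
    - [0,0,-30,0,0,0]
    - [0,0,0,0,0,0]

```text
time: 15.28
tool_pos: [509.1, -89.3, 184.9]
tcp_rot: [179.6, 0.1, 91.9]
ft_force: [-0.2, -0.5, 0.2]
finger_gap: 29.9
grip_force: 0.0
```

Request:
apply_moves:
  rows:
    - [0,0,0,0,0,0]
    - [0,0,0,0,0,0]
    - [0,0,0,0,0,0]
    - [0,0,0,0,0,0]
    - [0,0,0,0,0,0]

```text
time: 15.9
tool_pos: [506.9, -88.7, 180.6]
tcp_rot: [-180.0, -0.0, 91.9]
ft_force: [0.1, -0.0, 0.5]
finger_gap: 30.1
grip_force: 0.0
```

```bash
python3 chk.py; python3 - <<'E'
from h import *
im,d=eyes.snapshot("wrist"); im2,_=eyes.snapshot("scene")
a=cv2.resize(im,None,fx=.9,fy=.9); b=cv2.resize(im2[130:270,120:300],(486,378),interpolation=cv2.INTER_CUBIC)
save("fin",cv2.resize(np.hstack([a[:378,:504],b]),(800,306)))
E
```

```text
wrist 2580
  z [123.6 124.1 124.5 124.9] x 507.2 y -60.0 -6.2
  z [123.7 124.1 124.5 124.9] x 511.1 y -170.8 -125.0
top 104
  z [123.2 124.6 126.  127. ] x 507.0 y -20.7 -6.5
  z [123.4 124.5 125.5 126.5] x 510.7 y -169.8 -131.0
scene 311
  z [118.4 123.2 125.5 126.4] x 507.2 y -59.9 -6.9
  z [117.7 122.9 125.6 127.1] x 511.3 y -171.4 -125.1
16.05 [507.  -88.8 180.9] [-180.    -0.    91.9] F [-1.1 -0.4  0.4] gap 30.0 grip 0.0
```

View pics/fin.png

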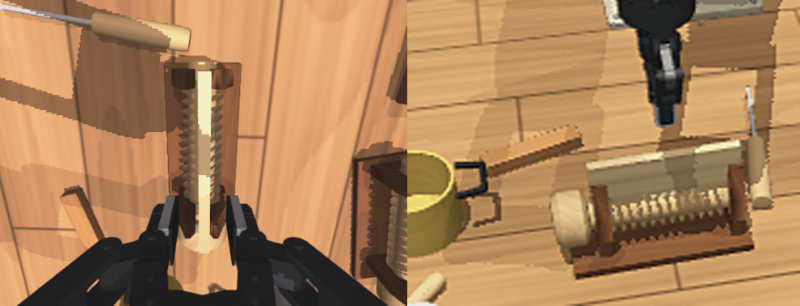

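The wrist view (left) and scene view (right) show the leaf seated between both forks. Its top reads 124.1 at both ends, and the rack leaves' known 70 mm read 69.0 on the same camera, so the true height is about 125 mm, which is fully home. The gripper is clear and the other two leaves were not touched.

```bash
python3 -c "
from h import *
print(job.hand_in())"
```

```text
the job is handed in; nothing more can be done
None
```

The first leaf I tried, the one in the rack slot nearest the robot, went fully home in the work screw's grooves at about 10 N. I left it upright between the forks, with the other two leaves untouched in the rack, and handed the job in at about 16 s.

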